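# Loosen the left-hand wing nut of the wide disc polisher

## Robot

A 7-joint arm with a two-finger parallel gripper is mounted at the origin on a cart in front of the work surface, level with it; the furniture and walls round the work are solid. World frame = base frame: x ahead of the robot, y to its left, z up, the work surface at z = 0. Lengths are in m, angles in rad, forces in N, time in s.
With the tool pointing down it reaches from about 0.4 to 0.85 m from the base axis. Payload 10.4 kg.
Tool frame: the origin (TCP) lies between the finger pads; the fingertips stand ahead of it and the grasp point (between the pads) lies 5 mm behind it (manip.tip_extent is the z of the fingertips in the tool frame, in m); z points along the fingers, y is the line along which they close (so a half turn about z gives the same grasp; the last joint's range is limited). The gripper opens to 85 mm and grips with 20 to 120 N. Pads are 22 mm wide; open, the fingers measure 114 mm over their backs; the gripper's body (76 mm by 85 mm) begins 54 mm behind the grasp point. The pads swing forward as they close: fully open they stand 13 mm farther back than shut.
Start: joints at [-1.216, 0.332, -0.065, 1.46, 0.022, 1.35, -0.088], TCP at [0.231, 0.581, 0.245] pointing down, gripper open.
Joint ranges: [-2.6, 2.6], [-0.5, 2.12], [-1.47, 1.34], [0.16, 2.42], [-1.27, 4.41], [0.06, 2.06], [-2.6, 2.6]. Speed limits (rad/s): [2.22, 2.22, 2.79, 2.79, 3.14, 3.14, 3.14].

## Interface

Orientations are given as a unit quaternion [x, y, z, w].
In Python, from workcell import status, viewer, manip gives the robot as it stands.
- The arm moves only by the tool play_rows, never from a script. Its argument "plan" is one flat list of numbers, 7 for each row, row after row: the turn, a rotation vector about the tool's x, y, z in degrees, then the shift along the tool's x, y, z in m, then the opening, from 0 (shut) to 1 (fully open). In form: [ax, ay, az, dx, dy, dz, grip, ax, ay, az, dx, dy, dz, grip, ...]. A call has 1 to 20 rows; each row is the pose to reach, as a shift and turn from the pose commanded when the call began, along the tool's axes at that moment; what a row does not reach only later rows make up. A row lasts 1/8 s, in which the tool goes at most 62.5 mm and 10.7 degrees, less where a joint would pass 70% of its speed; a pose out of reach is approached as far as the arm can. A call with a gripper value outside its range is refused whole. The fingers move at their own pace and stop on an object; "squeeze" is the grip in N (left out, the last holds). Time passes only in rows, so rows that repeat a pose let the fingers close. It gives the time, the measured TCP pose, the force, the opening and the grip force at its end, in the units of the state.
- status.get_obs(): the state, without advancing time (a new reading comes with each control period).
- viewer.camera(name): name is "side" or "top" or "wrist"; returns the picture (384x512x3 uint8, red, green, blue); there is no depth.
- viewer.camera_model(name): a dict with "fx", "fy", "cx", "cy" (pixels), "R" (3x3) and "t" (3): a world point X has camera coordinates R X + t. Camera axes: x right, y down, z forward; pixel columns grow to the right and rows downward; lengths in m; the calibration is good to about 2 mm. A picture is of the moment at which its call begins: read the wrist's pose just before it. camera_model takes no time and is no camera call; for the wrist camera it gives the pose at the moment of the call.
- manip.hand_in(): hands the job in; it is judged then, once.
The state is a dict: "clock": time; "joint_pos": joint angles; "joint_velocities": joint speeds; "tau": joint torques, N m; "position": TCP position; "ee_rot": TCP orientation; "ft_force": force on the tool from outside, world axes, zero at the start; "torque": the same for the moment, N m; "grip_width": opening from 0.0 (shut) to 1.0 (fully open); "grasp_force": force on a finger pad.
Only numpy, scipy, OpenCV 4.12 (cv2) and the standard library are available. Lean on these libraries where they do the work, as an engineer would, in place of code of your own. Each camera call takes 0.05 s, during which the arm holds its last target. There are 200 camera calls.

## Task

The worn disc of the wide tile polisher has to come off, so free its wing nut. Learn the thread's hand first: turn the nut the usual loosening way, anticlockwise seen from above, until it comes up hard; that only tightens it, so then turn it clockwise until it stands at least an eighth of a turn clockwise of where you found it, and let go. Leave the narrow polisher's nut as it is.

Things in the scene. Friction and masses are not known exactly. Their poses are not given: they have to be found in the camera images.
- wide_grip (a point): Brass wing nut on the disc of the wide polisher, the larger (170 mm across, fixed) of two round white machines that may swap places. Point on its upright axis, 90 mm above the table; turns with the nut, x along the wings, z up. The wings are one upright bar 50 long, 10 thick, 69 to 99 mm above the table; pinch it across the 10 mm from above. Below: 24 mm collar, disc at 60 mm, pan rim at 66 mm.
- wide_nut (a joint): Turn of that nut in rad about the upright spindle; it grows as the nut turns CLOCKWISE seen from above, which loosens it (left-hand thread). It starts within 0.06 of 0. Anticlockwise it has some play and comes up hard at -0.2 (11 degrees); clockwise it turns freely to 2.5. It stays where it is left; turning takes about 0.1 N m.
- narrow: The narrow polisher, 124 mm across and fixed, otherwise like the wide one, with the same wing nut. Origin under its centre, on the table. Not to be operated.
- narrow_nut (a joint): Turn of the narrow polisher's nut in rad, growing anticlockwise seen from above; starts within 0.06 of 0. To be left alone.

How it is judged:
On the way, in this order (a step that is already met when the one before it is completed fails the run):
1. the wide polisher's nut has been turned anticlockwise until it comes up hard (joint below -0.15) (value of joint wide_nut below -0.15 rad), for 0.1 s.
2. the nut has then been turned clockwise to at least 0.6 rad (value of joint wide_nut above 0.6 rad), for 0.1 s.
At the end, for the whole second after the job is handed in: The wide polisher's nut, first tried anticlockwise to its stop, stands still at 0.6 rad or more clockwise (an eighth of a turn less about 10 degrees), and the narrow polisher's nut is where it was (between -0.16 and 0.2 rad) (value of joint wide_nut above 0.6 rad and velocity of joint wide_nut between -0.05 and 0.05 rad/s and value of joint narrow_nut between -0.16 and 0.2 rad); the robot touches nothing.
It fails at once if the narrow polisher's nut is turned (value of joint narrow_nut above 0.2 rad or value of joint narrow_nut below -0.16 rad).
It also fails if it takes over 35 s, if anything falls off the work surface, if the arm or the gripper's body presses on something with over 40 N, if the wrist force passes 120 N, or if a joint passes its speed limit or range.

## Working session

There is one attempt and no reset: what is moved stays moved. The work goes in short steps, Python scripts to look and compute and a tool call to move; the robot and the scene stay as the last step left them, time stands still between calls to the robot, and variables do not carry over. Pictures are saved under pics/ and viewed, at most 10 in all, crops included, and the job is handed in when it is done.

Besides the shell and the picture viewer there is one more tool, called in YAML: its name, and indented under it one key for each argument. play_rows: Moves the arm, as the interface text tells. Its arguments: {"type":"object","properties":{"plan":{"type":"array","items":{"type":"number"}},"squeeze":{"type":"number"}},"required":["plan"]}

```bash
mkdir -p pics; python3 - <<'E'
from workcell import status, viewer, manip
import cv2,numpy as np
o=status.get_obs()
print({k:np.round(v,3) for k,v in o.items()}, manip.tip_extent)
for n in("top","side"):
    cv2.imwrite(f"pics/{n}0.png",viewer.camera(n)[...,::-1])
    m=viewer.camera_model(n);print(n,m)
E
```

```text
{'clock': np.float64(0.0), 'joint_pos': array([-1.216,  0.333, -0.065,  1.461,  0.022,  1.35 , -0.089]), 'joint_velocities': array([ 0.001, -0.   ,  0.002, -0.001, -0.   , -0.002,  0.001]), 'tau': array([-1.0000e-03, -6.2543e+01,  4.9000e-02, -3.9162e+01,  1.6000e-02,
        1.0000e-02,  0.0000e+00]), 'position': array([0.23 , 0.581, 0.245]), 'ee_rot': array([ 0.188,  0.982, -0.001, -0.   ]), 'ft_force': array([0.399, 0.226, 0.584]), 'torque': array([0.012, 0.017, 0.012]), 'grasp_force': np.float64(0.0), 'grip_width': np.float64(1.0)} 0.014
top {'fx': 364.5067085374318, 'fy': 364.5067085374318, 'cx': 249.65272068040895, 'cy': 189.24854509420382, 'R': array([[-0.02463886, -0.9996306 , -0.01147145],
       [-0.9882885 ,  0.02608468, -0.150351  ],
       [ 0.15059469,  0.00763263, -0.98856612]]), 't': array([0.03222457, 0.50773539, 0.9150885 ])}
side {'fx': 351.86241058953027, 'fy': 351.86241058953027, 'cx': 256.8558574003091, 'cy': 188.6010380371461, 'R': array([[ 0.99902801, -0.04196172,  0.01349993],
       [-0.00504019, -0.4129941 , -0.91071975],
       [ 0.04379076,  0.9097665 , -0.41280417]]), 't': array([-0.48265303,  0.10140391,  0.84537961])}
```

View pics/top0.png

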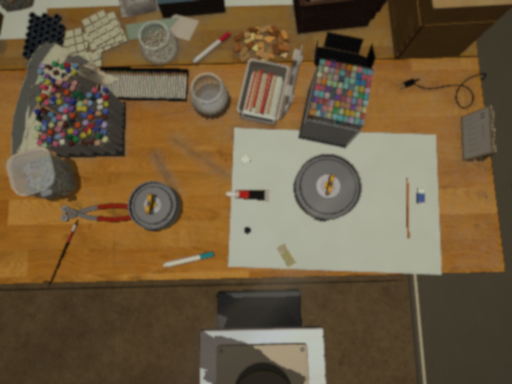

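The wide polisher is at about (327,187) and the narrow one at (154,205). I'll zoom in on the wide nut.

```bash
cat > h.py <<'E'
import numpy as np
from workcell import viewer
def ray(m,u,v,z):
    d=m["R"].T@np.array([(u-m["cx"])/m["fx"],(v-m["cy"])/m["fy"],1.]); c=-m["R"].T@m["t"]
    return c+d*(z-c[2])/d[2]
def brass(img,box):
    import cv2
    x0,y0,x1,y1=box; h=cv2.cvtColor(img[y0:y1,x0:x1],cv2.COLOR_RGB2HSV)
    k=cv2.inRange(h,(12,110,90),(35,255,255)); v,u=np.nonzero(k); return u+x0,v+y0
E
python3 - <<'E'
from h import *
import cv2
im=cv2.imread("pics/top0.png"); m=viewer.camera_model("top")
for b in((310,170,345,205),(138,188,170,222)):
    u,v=brass(im[...,::-1].copy(),b); P=np.array([ray(m,a,c,.095) for a,c in zip(u,v)])
    print(len(u),u.mean(),v.mean(),P.mean(0)); w,V=np.linalg.eigh(np.cov(P[:,:2].T)); print(w,V[:,1],np.degrees(np.arctan2(V[1,1],V[0,1])))
a=cv2.resize(im[150:225,285:370],None,fx=6,fy=6,interpolation=cv2.INTER_NEAREST); cv2.imwrite("pics/c0.png",a)
E
```

```text
90 329.14444444444445 184.03333333333333 [ 0.50763017 -0.17690185  0.095     ]
[2.07038273e-05 1.59409397e-04] [-0.95519451  0.29597881] 162.78375965255722
86 149.2325581395349 203.46511627906978 [0.47106508 0.26595598 0.095     ]
[3.78811185e-05 1.99513439e-04] [-0.99057169  0.13699537] 172.1259816295699
```

View pics/c0.png

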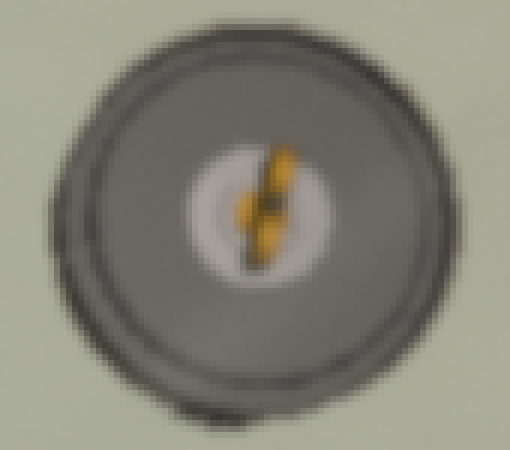

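View pics/side0.png

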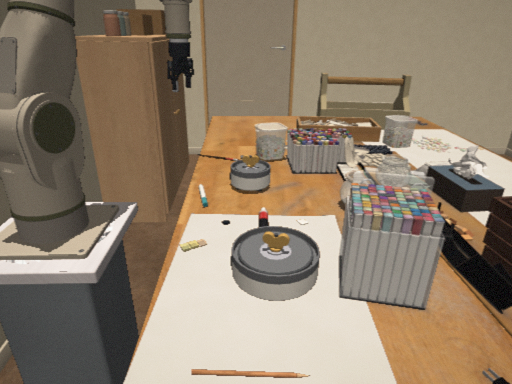

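The bar lies at about -17° (equivalently 163°), centred near (0.507, -0.177). I'll move above it.

play_rows:
  plan: [0,0,-2,-0.3,-0.237,0,1,0,0,-2,-0.3,-0.237,0,1,0,0,-2,-0.3,-0.237,0,1,0,0,-2,-0.3,-0.237,0,1,0,0,-2,-0.3,-0.237,0,1,0,0,-2,-0.3,-0.237,0,1,0,0,-4.5,-0.537,-0.602,0.045,1,0,0,-4.5,-0.537,-0.602,0.045,1,0,0,-4.5,-0.537,-0.602,0.045,1,0,0,-4.5,-0.537,-0.602,0.045,1,0,0,-4.5,-0.537,-0.602,0.045,1,0,0,-4.5,-0.537,-0.602,0.045,1,0,0,-4.5,-0.537,-0.602,0.045,1,0,0,-4.5,-0.537,-0.602,0.045,1,0,0,-4.5,-0.537,-0.602,0.045,1,0,0,-4.5,-0.537,-0.602,0.045,1,0,0,-4.5,-0.537,-0.602,0.045,1]

```text
clock: 2.22
position: [0.5078, -0.1753, 0.2004]
ee_rot: [0.148, 0.989, 0.0, 0.0]
ft_force: [0.6, -0.2, -0.0]
grip_width: 0.998
grasp_force: 0.0
```

```bash
python3 - <<'E'
from h import *
from workcell import status
import cv2
o=status.get_obs();print(o["clock"],o["position"],o["ee_rot"],o["joint_pos"],o["joint_velocities"])
m=viewer.camera_model("wrist");im=viewer.camera("wrist");cv2.imwrite("pics/w1.png",im[...,::-1])
np.save("m1.npy",m,allow_pickle=True);print(m)
E
```

```text
2.225 [ 0.50779597 -0.17527022  0.20040578] [1.47996564e-01 9.88987792e-01 3.90650297e-04 1.11130953e-04] [-0.31661669  0.18246229  0.63455276  1.78489671 -0.11603016  1.21131205
  1.62464587] [ 0.00160329  0.00156023  0.00504877 -0.00355153  0.00181677 -0.00021964
  0.00469923]
{'fx': 299.2587814581062, 'fy': 299.2587814581062, 'cx': 254.95131093992126, 'cy': 194.29836511265034, 'R': array([[ 2.92151962e-01,  9.56371442e-01,  9.46561142e-04],
       [ 9.12900182e-01, -2.79167114e-01,  2.97790161e-01],
       [ 2.85062254e-01, -8.61358638e-02, -9.54630884e-01]]), 't': array([ 0.01832275, -0.53715035,  0.1779058 ])}
```

View pics/w1.png

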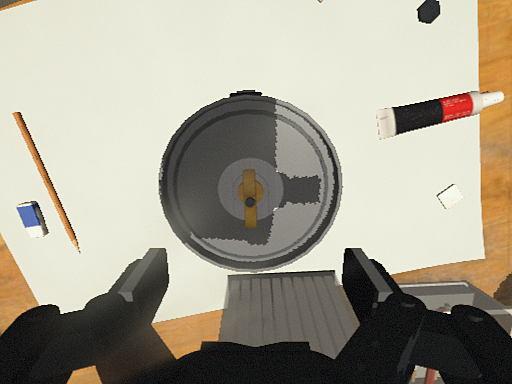

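The wrist view shows the bar upright at column ~250, rows 169–228, with the spindle at (250,201).

```bash
python3 - <<'E'
from h import *
import cv2
from scipy.spatial.transform import Rotation as Ro
m=np.load("m1.npy",allow_pickle=True).item(); im=cv2.imread("pics/w1.png")[...,::-1].copy()
print("cam",-m["R"].T@m["t"])
u,v=brass(im,(235,160,268,235))
for r in range(165,234,4):
    s=u[v==r]; print(r,(s.min(),s.max()) if len(s) else None,end=' ')
print()
A=ray(m,250,169,.099);B=ray(m,250.5,228,.099);print(A,B,(A+B)/2,np.linalg.norm(A-B),np.degrees(np.arctan2(*(A-B)[1::-1])))
# disc rim circle at z .066
R=Ro.from_quat([.148,.989,0,0]).as_matrix();print(np.degrees(np.arctan2(R[1,0],R[0,0])))
print("rim",(ray(m,159,183,.066)+ray(m,342,183,.066))/2)
E
```

```text
cam [ 0.4342974  -0.152154    0.32977512]
165 None 169 None 173 (np.int64(243), np.int64(254)) 177 (np.int64(243), np.int64(254)) 181 (np.int64(243), np.int64(256)) 185 (np.int64(240), np.int64(261)) 189 (np.int64(239), np.int64(262)) 193 (np.int64(238), np.int64(262)) 197 (np.int64(239), np.int64(261)) 201 (np.int64(242), np.int64(258)) 205 (np.int64(245), np.int64(255)) 209 (np.int64(245), np.int64(255)) 213 (np.int64(245), np.int64(256)) 217 (np.int64(245), np.int64(256)) 221 (np.int64(245), np.int64(256)) 225 (np.int64(245), np.int64(256)) 229 None 233 None 
[ 0.4821225  -0.17060982  0.099     ] [ 0.53038592 -0.18517533  0.099     ] [ 0.50625421 -0.17789257  0.099     ] 0.05041341183286918 163.2066081978274
162.97813160057203
rim [ 0.50155349 -0.17665951  0.066     ]
```

play_rows:
  plan: [0,0,0,0.001,-0.003,0.05,1,0,0,0,0.001,-0.003,0.08,1,0,0,0,0.001,-0.003,0.1,1,0,0,0,0.001,-0.003,0.114,0.7,0,0,0,0.001,-0.003,0.114,0.4,0,0,0,0.001,-0.003,0.114,0,0,0,0,0.001,-0.003,0.114,0,0,0,0,0.001,-0.003,0.114,0,0,0,0,0.001,-0.003,0.114,0,0,0,0,0.001,-0.003,0.114,0,0,0,0,0.001,-0.003,0.114,0]
  squeeze: 40

```text
clock: 3.65
position: [0.5063, -0.1794, 0.0872]
ee_rot: [0.149, 0.989, 0.0, 0.001]
ft_force: [-2.0, 0.7, 6.5]
grip_width: 0.105
grasp_force: 42.8
```

play_rows:
  plan: [0,0,-3,0,0,0,0,0,0,-6,0,0,0,0,0,0,-8,0,0,0,0,0,0,-10,0,0,0,0,0,0,-11,0,0,0,0,0,0,-11,0,0,0,0,0,0,-11,0,0,0,0]

```text
clock: 4.53
position: [0.5061, -0.18, 0.0872]
ee_rot: [0.054, 0.999, -0.0, 0.001]
ft_force: [-2.6, -1.3, 5.3]
grip_width: 0.107
grasp_force: 42.7
```

```bash
cat > s.py <<'E'
from workcell import status
from scipy.spatial.transform import Rotation as Ro
import numpy as np
o=status.get_obs();R=Ro.from_quat(o["ee_rot"]).as_matrix()
print(o["clock"],"yaw",np.degrees(np.arctan2(R[1,0],R[0,0])),"F",o["ft_force"],"T",o["torque"],o["position"],"grip",o["grip_width"],o["grasp_force"],"q7",o["joint_pos"][6])
E
python3 s.py
```

```text
4.525 yaw 173.8202980108331 F [-2.56758224 -1.33946646  5.30146352] T [-0.38789373  0.44867831  0.02785712] [ 0.50612923 -0.18000315  0.08715059] grip 0.10709672477807138 42.67718732357025 q7 1.8909923288228276
```

No stop felt yet, so I'll continue a few degrees.

play_rows:
  plan: [0,0,-1,0,0,0,0,0,0,-2,0,0,0,0,0,0,-3,0,0,0,0,0,0,-3,0,0,0,0]

```text
clock: 5.03
position: [0.5061, -0.1802, 0.0872]
ee_rot: [0.028, 1.0, -0.0, 0.001]
ft_force: [-1.3, -1.4, 6.0]
grip_width: 0.107
grasp_force: 42.6
```

```bash
python3 s.py
```

```text
5.025 yaw 176.81810037447428 F [-1.30582688 -1.42200999  6.00518323] T [-0.435882    0.313496   -0.08343602] [ 0.50611193 -0.18020023  0.08715216] grip 0.10735936180914035 42.6218980550766 q7 1.9402462343764721
```

play_rows:
  plan: [0,0,-1,0,0,0,0,0,0,-2,0,0,0,0,0,0,-3,0,0,0,0,0,0,-3,0,0,0,0]

```text
clock: 5.52
position: [0.5062, -0.1802, 0.0872]
ee_rot: [0.002, 1.0, -0.0, 0.001]
ft_force: [-0.5, -2.5, 5.8]
grip_width: 0.106
grasp_force: 48.1
```

```bash
python3 s.py; python3 - <<'E'
from h import *
import cv2
a=viewer.camera("wrist"); cv2.imwrite("pics/w2.png",a[...,::-1])
E
```

```text
5.525 yaw 179.7289818032909 F [-0.52607787 -2.45238513  5.76725053] T [-0.42998063  0.22040376 -0.90788867] [ 0.50619519 -0.1802498   0.08717072] grip 0.10648526128017557 48.12481999397278 q7 1.988609136463601
```

View pics/w2.png

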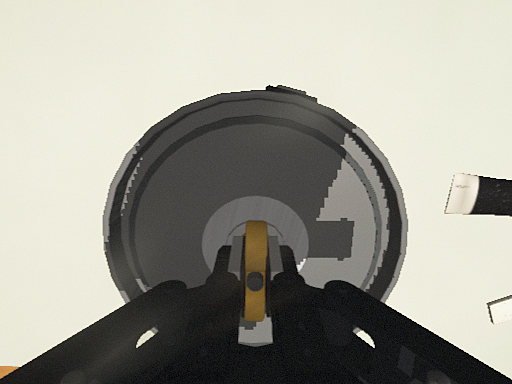

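The grip holds the bar squarely (bar at column ~256, between the pads). The torque jumped to -0.9 N m, so the nut is hard against its stop. Now clockwise about 65°.

play_rows:
  plan: [0,0,3,0,0,0,0,0,0,8,0,0,0,0,0,0,14,0,0,0,0,0,0,20,0,0,0,0,0,0,26,0,0,0,0,0,0,32,0,0,0,0,0,0,38,0,0,0,0,0,0,44,0,0,0,0,0,0,50,0,0,0,0,0,0,56,0,0,0,0,0,0,61,0,0,0,0,0,0,64,0,0,0,0,0,0,65,0,0,0,0,0,0,65,0,0,0,0,0,0,65,0,0,0,0,0,0,65,0,0,0,0]

```text
clock: 7.58
position: [0.5081, -0.1773, 0.0872]
ee_rot: [0.537, 0.843, 0.002, 0.001]
ft_force: [5.3, 5.7, 2.0]
grip_width: 0.108
grasp_force: 42.1
```

```bash
python3 s.py
```

```text
7.575 yaw 114.98998875390863 F [5.32038265 5.70310555 1.9618382 ] T [ 1.19106873 -1.23928492  0.00959579] [ 0.50811846 -0.17734929  0.08719836] grip 0.10787650163641713 42.12359368801117 q7 0.9378789139799135
```

Now I'll let go, opening gently and then going straight up.

play_rows:
  plan: [0,0,0,0,0,0,0.3,0,0,0,0,0,0,0.6,0,0,0,0,0,0,1,0,0,0,0,0,0,1,0,0,0,0,0,0,1,0,0,0,0,0,0,1,0,0,0,0,0,-0.03,1,0,0,0,0,0,-0.08,1,0,0,0,0,0,-0.12,1,0,0,0,0,0,-0.12,1,0,0,0,0,0,-0.12,1]

```text
clock: 8.95
position: [0.5055, -0.179, 0.2056]
ee_rot: [0.538, 0.843, 0.0, -0.0]
ft_force: [-0.4, -0.1, -0.2]
grip_width: 1.001
grasp_force: 0.0
```

```bash
python3 s.py; python3 - <<'E'
from h import *
import cv2
m=viewer.camera_model("wrist");a=viewer.camera("wrist"); cv2.imwrite("pics/w3.png",a[...,::-1]);np.save("m3.npy",m,allow_pickle=True)
E
```

```text
8.95 yaw 114.86698546780165 F [-0.37736353 -0.05548655 -0.21076712] T [ 0.06501462 -0.01020189  0.050004  ] [ 0.50549575 -0.17898404  0.20563717] grip 1.0014528766201614 0.0 q7 0.8313427170864248
```

View pics/w3.png

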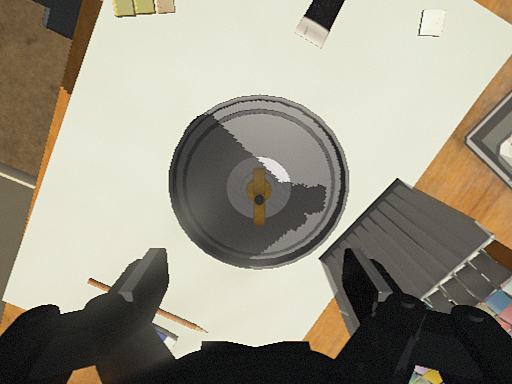

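The bar is again in line with the tool (column 259, rows 168–224) at a yaw of 115°, against about 163° when found. That is about 48° (0.84 rad) clockwise, and the gripper is clear of everything.

```bash
python3 -c "
from workcell import manip
print(manip.hand_in())"
```

```text
the job is handed in; nothing more can be done
None
```

The job is handed in (no verdict was returned): I turned the wide polisher's nut anticlockwise to its hard stop, then clockwise to about 0.84 rad (48°) past where I found it, and let go; the narrow polisher's nut was not touched.

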